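# Charge the grinding jar with a scoop of balls

## Task

Sweep the scoop along the steel tray to gather all three grinding balls in one load, lift them out and tip them into the wide, straight-walled ceramic grinding jar, not into the mortar or the tall narrow jar. Then set the empty scoop down upright, back in the tray or on the bench, and let go.

Things in the scene. Friction and masses are not known exactly. Their poses are not given: they have to be found in the camera images.
- scoop: Aluminium scoop, 160 g, standing flat on the tray floor, open mouth (-x) towards balls and robot, in line with the tray within 3 degrees, 8 mm play each side. Origin on its underside below the upright handle's axis (z). Floor 2 mm thick, 74 mm wide, from lip x = -72 to x = +8 mm; back wall 36 mm high; side walls 28 mm high from x = -47 mm back, ahead of them a bare lip.
- scoop_grip (a point): Grip point on the scoop's upright black handle, on its axis 105 mm over the scoop's underside; axes as the scoop's. Handle 16 mm (x) by 26 mm (y), from 66 to 138 mm up; grip from above. Swept with the lip to the tray's -x end wall, the scoop gets under all balls; leaned back 15 degrees (lip up) it keeps them, tipped 35 degrees lip down it sheds them.
- tray: Open steel tray fixed to the bench, 200 x 90 mm inside, long side along its x, z up. Origin at the centre of its underside. Floor and walls 4 mm thick, walls 34 mm high. The -x end wall (inner face at x = -100 mm) is nearest the robot; its inside corners are bevelled 10 mm at 45 degrees. Scoop in the +x half, balls in the -x half.
- ball_a: White ceramic grinding ball, 22 mm diameter, 21 g, one of three alike; origin at its centre. Loose on the floor of the tray, between the scoop's mouth and the tray's -x end; polished and slippery, rolls freely.
- ball_b: White ceramic grinding ball, 22 mm diameter, 21 g, one of three alike; origin at its centre. Loose on the floor of the tray, between the scoop's mouth and the tray's -x end; polished and slippery, rolls freely.
- ball_c: White ceramic grinding ball, 22 mm diameter, 21 g, one of three alike; origin at its centre. Loose on the floor of the tray, between the scoop's mouth and the tray's -x end; polished and slippery, rolls freely.
- jar: White ceramic grinding jar: open straight-walled cylinder, 114 mm outer diameter, 80 mm high, 100 mm inside, floor 8 mm thick, 1.4 kg, loose on the bench left or right of the tray. Origin at the centre of its underside, z up. The mortar on the other side is as wide, but a flared bowl with a pestle in it; the tall narrow jar stands farther back.
Not all that is in view belongs to the job. Leave any green look-alike of the scoop alone. What is shaped like the ball_c but orange is not meant.

How it is judged:
By the outcome, as a careful person would: the job done as asked, in the order asked, and still so for the second after the job is handed in, with the robot touching nothing.
It also fails if it takes over 54 s, if anything falls off the work surface, if the arm or the gripper's body presses on something with over 40 N, if the wrist force passes 120 N, or if a joint passes its speed limit or range.

## Robot

A 6-joint arm with a two-finger parallel gripper is mounted at the origin on the work surface. World frame = base frame: x ahead of the robot, y to its left, z up, the work surface at z = 0. Lengths are in m, angles in rad, forces in N, time in s.
With the tool pointing down it reaches from about 0.35 to 1 m from the base axis. Payload 7.1 kg.
Tool frame: the origin (TCP) lies at the very end of the fingers, on their centre line; the grasp point (between the pads) lies 19 mm behind it; z points along the fingers, y is the line along which they close (so a half turn about z gives the same grasp; the last joint's range is limited). The gripper opens to 85 mm and grips with 20 to 120 N. Pads are 22 mm wide; open, the fingers measure 114 mm over their backs; the gripper's body (76 mm by 85 mm) begins 54 mm behind the grasp point. The pads swing forward as they close: fully open they stand 13 mm farther back than shut.
Start: joints at [-1.24, 0.423, 1.63, -0, 1.089, -0.019], TCP at [0.214, -0.587, 0.231] pointing down, gripper open.
Joint ranges: [-3, 3], [-0.9, 2.11], [0.09, 2.58], [-1.31, 4.45], [0.11, 2.69], [-2.54, 2.54]. Speed limits (rad/s): [2.39, 2.39, 3.01, 3.14, 3.14, 3.14].

## Interface

Orientations are given as a unit quaternion [w, x, y, z].
In Python, from station import arm, cams, close_job gives the robot as it stands.
- The arm moves only by the tool servo_tool, never from a script. Its argument "steps" is a list of rows, each a list of 5 numbers: the shift along the tool's x, y, z in m, then the turn about the tool's z in degrees, then the opening in per cent of the stroke, from 0 (shut) to 100 (fully open). In form: [[tx, ty, tz, roll, hand], ...]. A call has 1 to 20 rows; each row shifts and turns the commanded pose from where the row before left it, along the tool's axes as they then stand; what a row does not reach is not made up. A row lasts 1/12 s, in which the tool goes at most 41.7 mm and 7.16 degrees, less where a joint would pass 70% of its speed; a pose out of reach is approached as far as the arm can. A call with a gripper value outside its range is refused whole. The fingers move at their own pace and stop on an object; the grip force is fixed at half the most. Time passes only in rows, so rows that do not move let the fingers close. It gives the time, the measured TCP pose, the force, the opening and the grip force at its end, in the units of the state.
- arm.state(): the state, without advancing time (a new reading comes with each control period).
- cams.read_camera(name): name is "scene" or "top" or "wrist"; returns a dict with "image" (400x640x3 uint8, red, green, blue), "z_map" (400x640 float32, m along the optical axis (not along the pixel's ray), 0 where there is no reading), "K" (3x3 intrinsics, pixels), "eye" and "orientation" of the camera in the world; the wrist camera has in their place "tool_from_camera" (4x4, takes a point from camera to tool coordinates, whose origin is the TCP and whose axes are the flange's). Camera axes: x right, y up, looking along -z (the intrinsics and any distortion apply to the point x, -y, -z); pixel columns grow to the right and rows downward; lengths in m; the calibration is good to about 2 mm. A picture is of the moment at which its call begins: read the wrist's pose just before it.
- close_job(): hands the job in; it is judged then, once.
The state is a dict: "clock": time; "qpos": joint angles; "joint_velocities": joint speeds; "joint_torque": joint torques, N m; "position": TCP position; "tcp_rot": TCP orientation; "force": force on the tool from outside, world axes, zero at the start; "torque": the same for the moment, N m; "finger_gap": finger opening in m; "grip_force": force on a finger pad.
Only numpy, scipy, OpenCV 4.12 (cv2) and the standard library are available. Lean on these libraries where they do the work, as an engineer would, in place of code of your own. Each camera call takes 0.05 s, during which the arm holds its last target. There are 200 camera calls.

## Working session

There is one attempt and no reset: what is moved stays moved. The work goes in short steps, Python scripts to look and compute and a tool call to move; the robot and the scene stay as the last step left them, time stands still between calls to the robot, and variables do not carry over. Pictures are saved under pics/ and viewed, at most 10 in all, crops included, and the job is handed in when it is done.

Besides the shell and the picture viewer there is one more tool, called after "Request:" as name(argument=value, ...), one argument or row to a line, values as JSON. servo_tool: Moves the arm, as the interface text tells. Its arguments: {"type":"object","properties":{"steps":{"type":"array","items":{"type":"array","items":{"type":"number"}}}},"required":["steps"]}

```bash
ls; mkdir -p pics
cat > h.py <<'E'
import numpy as np, cv2
from scipy.spatial.transform import Rotation as R
from station import arm, cams, close_job
def rq(q): return R.from_quat([q[1],q[2],q[3],q[0]]).as_matrix()
def cam(name):
    s=arm.state(); c=cams.read_camera(name)
    if name=="wrist":
        T=np.eye(4);T[:3,:3]=rq(s["tcp_rot"]);T[:3,3]=s["position"]
        c["T"]=T@np.array(c["tool_from_camera"])
    else:
        T=np.eye(4);o=np.array(c["orientation"]);T[:3,:3]=rq(o) if o.size==4 else o;T[:3,3]=c["eye"];c["T"]=T
    return c
def cloud(c):
    K=np.array(c["K"]);z=c["z_map"];v,u=np.mgrid[:400,:640]
    p=np.stack([(u-K[0,2])/K[0,0]*z,-(v-K[1,2])/K[1,1]*z,-z],-1)
    return p@c["T"][:3,:3].T+c["T"][:3,3]
def ray(c,u,v,h):
    K=np.array(c["K"]);d=c["T"][:3,:3]@np.array([(u-K[0,2])/K[0,0],-(v-K[1,2])/K[1,1],-1]);e=c["T"][:3,3]
    return e+d*(h-e[2])/d[2]
def save(c,n): cv2.imwrite("pics/"+n,c["image"][:,:,::-1])
E
python3 - <<'E'
from h import *
s=arm.state();print(s)
for n in["scene","top"]:
    c=cam(n);print(n,{k:v for k,v in c.items() if k not in("image","z_map")});np.savez(n+".npz",**c)
    save(c,n+".png")
E
```

```text
pics
{'clock': 0.0, 'qpos': array([-1.23998328e+00,  4.23854222e-01,  1.63071441e+00, -1.90700660e-05,
        1.08861435e+00, -1.89813406e-02]), 'joint_velocities': array([-0.0004054 , -0.0005372 , -0.00067609, -0.00117254, -0.00068901,
        0.0006333 ]), 'joint_torque': array([ 3.41391096e-04, -5.57393324e+01, -2.81740683e+01,  8.40095890e-05,
        7.47233134e-03, -4.28686019e-05]), 'position': array([ 0.21403676, -0.5866052 ,  0.23052776]), 'tcp_rot': array([-7.84205445e-04,  9.84743351e-01,  1.74011205e-01, -1.31818645e-04]), 'force': array([-0.70026539,  0.16987396, -0.36762763]), 'torque': array([ 0.00699598,  0.06891021, -0.0240856 ]), 'grip_force': 0.0, 'finger_gap': 0.0854614803997505}
scene {'K': array([[398.53053213,   0.        , 326.73439954],
       [  0.        , 398.53053213, 202.08058197],
       [  0.        ,   0.        ,   1.        ]]), 'eye': array([ 0.86475509, -0.28528605,  0.65264957]), 'orientation': array([0.87479565, 0.29684686, 0.11514757, 0.36517881]), 'T': array([[ 0.70677096, -0.57055127,  0.41826554,  0.86475509],
       [ 0.70727604,  0.55705277, -0.43526177, -0.28528605],
       [ 0.01534318,  0.60345958,  0.79724596,  0.65264957],
       [ 0.        ,  0.        ,  0.        ,  1.        ]])}
top {'K': array([[401.25346857,   0.        , 318.41822101],
       [  0.        , 401.25346857, 200.37707726],
       [  0.        ,   0.        ,   1.        ]]), 'eye': array([0.47649544, 0.01772695, 0.73201353]), 'orientation': array([-0.69897834, -0.04712722,  0.06221191,  0.71087129]), 'T': array([[-0.01841661,  0.98790351, -0.15397234,  0.47649544],
       [-0.99963101, -0.01511792,  0.02256751,  0.01772695],
       [ 0.01996678,  0.15433114,  0.98781741,  0.73201353],
       [ 0.        ,  0.        ,  0.        ,  1.        ]])}
```

View pics/top.png

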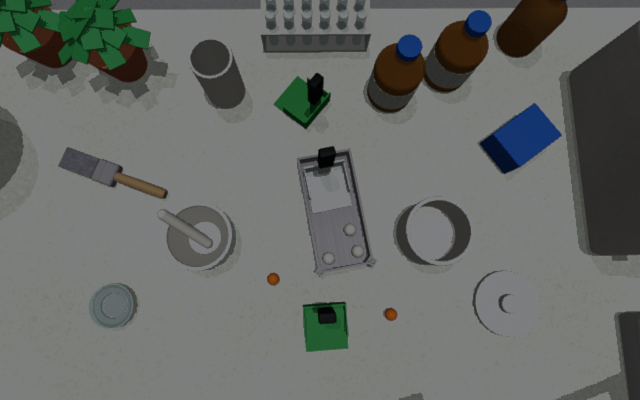

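View pics/scene.png

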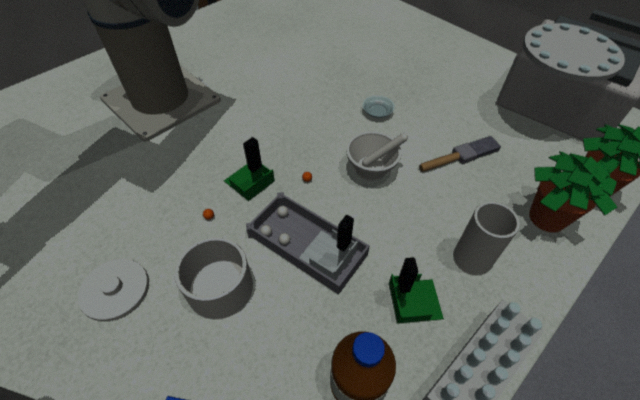

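The top view shows these candidates:
- **Scoop:** the bare metal one in the tray, with its black handle at (327,157). Green look-alikes at (305,100) and (325,325) are to be left alone.
- **Balls:** white, at (328,258), (358,251) and (350,229). Orange ones at (273,279) and (391,314) are not meant.
- **Jar:** the straight-walled one at (433,231). The mortar with the pestle is at (200,238) and the tall jar at (218,75).

Next I measure these and check the choice in one crop.

Run:
```python
from h import *
c=dict(np.load("top.npz"));P=cloud(c);im=c["image"].astype(int)
def blob(m,box):
    u0,v0,u1,v1=box;k=np.zeros((400,640),bool);k[v0:v1,u0:u1]=1;return m&k
Z=P[...,2]
box=(285,135,385,285)
# tray rim points
rim=blob((Z>.027)&(Z<.042),box)
q=P[rim][:,:2].astype(np.float32);r=cv2.minAreaRect(q);print("rim rect",r, rim.sum(), np.median(P[rim][:,2]))
# handle
dk=blob((im.sum(2)<75)&(Z>.08),(300,135,350,185));print("handle n",dk.sum(),P[dk].min(0),P[dk].max(0))
t=dk&(Z>P[dk][:,2].max()-.006);print("handle top",P[t].mean(0),cv2.minAreaRect(P[t][:,:2].astype(np.float32)))
# balls
g=im.min(2);tr=blob((Z>.008)&(Z<.03)&(g>135),box)
n,l,s,ce=cv2.connectedComponentsWithStats(tr.astype(np.uint8))
for i in range(1,n):
    if s[i,4]>15: print("ball?",ce[i],s[i],ray(c,*ce[i],.017),P[l==i][:,2].max())
# jar rim
j=blob((Z>.070)&(Z<.09),(385,185,485,280));(x,y),rr=cv2.minEnclosingCircle(P[j][:,:2].astype(np.float32));print("jar",x,y,rr,j.sum(),np.median(P[j][:,2]))
print("bench z",np.median(Z[340:380,420:560]))
cr=cv2.resize(c["image"][130:290,270:490,::-1],None,fx=3.5,fy=3.5,interpolation=cv2.INTER_CUBIC);cv2.imwrite("pics/crop.png",np.clip(cr*1.5,0,255).astype(np.uint8))
```

```text
rim rect ((0.5671201348304749, -0.026256605982780457), (0.2135300189256668, 0.10760078579187393), 9.87118911743164) 1090 0.03329391609722704
handle n 292 [ 0.47649544 -0.02260323  0.08013427] [0.65084619 0.01772695 0.73201353]
handle top [0.47649544 0.01772695 0.73201353] ((0.4764954447746277, 0.017726946622133255), (0.0, 0.0), 0.0)
jar 0.5259714722633362 -0.19542746245861053 0.05735292658209801 1046 0.07880476857051244
bench z -0.0009387263128205481
```

View pics/crop.png

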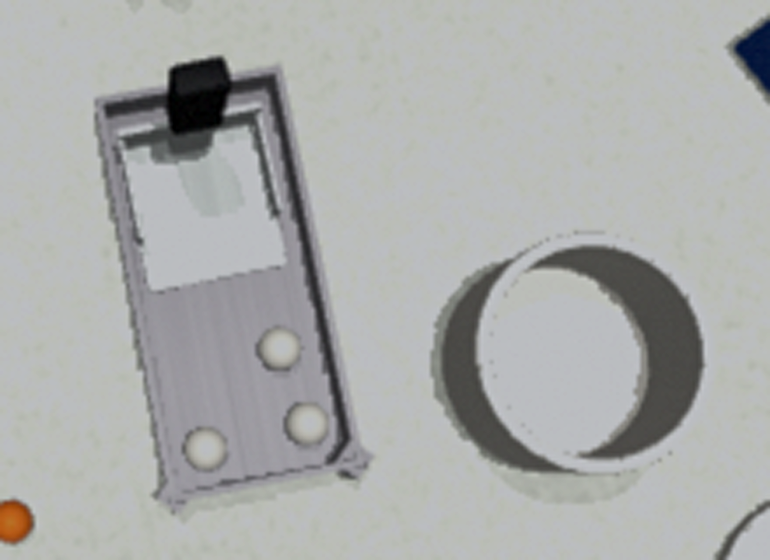

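The crop confirms the bare-metal scoop, three white balls in the tray's -x half and the straight jar to the right. Next I fix the handle, scoop yaw, tray frame and balls.

Run:
```python
from h import *
c=dict(np.load("top.npz"));P=cloud(c);im=c["image"].astype(int);Z=P[...,2];ok=c["z_map"]>0
yaw=np.radians(9.87)
A=np.array([[np.cos(yaw),np.sin(yaw)],[-np.sin(yaw),np.cos(yaw)]]);ce=np.array([.5671,-.0263])
L=np.full(P.shape[:2]+(2,),9.);L=(P[...,:2]-ce)@A.T
near=ok&(abs(L[...,0])<.13)&(abs(L[...,1])<.07)
rim=near&(Z>.027)&(Z<.042)
# long walls: fit lines on outer side
for sgn in(1,-1):
    xs=[];ys=[]
    for a in np.arange(-.08,.085,.01):
        m=rim&(abs(L[...,0]-a)<.005)&(L[...,1]*sgn>.035)
        if m.sum()>2: xs.append(a);ys.append(np.median(L[m][:,1]))
    print("side",sgn,np.degrees(np.polyfit(xs,ys,1)[0]),np.mean(ys))
for sgn in(1,-1):
    m=rim&(L[...,0]*sgn>.09)&(abs(L[...,1])<.03);print("end",sgn,np.percentile(L[m][:,0],[5,50,95]) if m.sum() else 0)
h=near&(Z>.12);t=P[h];print("handle top n",h.sum(),np.median(t[:,2]) if len(t) else 0,(t.min(0),t.max(0)), "rect",cv2.minAreaRect(t[:,:2].astype(np.float32)))
hv=np.argwhere(h);print("px",hv.min(0),hv.max(0))
print("handle tray frame",A@(t[:,:2].mean(0)-ce))
# scoop floor bright: points z<.012, bright
g=im.min(2);m=near&(Z<.013)&(L[...,0]>-.02)
print(np.percentile(g[m],[5,25,50,75,95]))
b=near&(Z>.014)&(Z<.03)&(L[...,0]<.0)&(abs(L[...,1])<.042)&(L[...,0]>-.096)
n,l,s,cc=cv2.connectedComponentsWithStats(b.astype(np.uint8))
for i in range(1,n):
    if s[i,4]>15: 
        p=ray(c,*cc[i],.018);print("ball",cc[i],s[i,4],p,A@(p[:2]-ce),P[l==i][:,2].max())
fl=(near&(g>g[m].min())&(Z<.012)).astype(np.uint8)
n=near&(im.min(2)>105)&(abs(L[...,1])<.04)&(L[...,0]>-.03)&(L[...,0]<.06)&(Z<.013)
r=cv2.minAreaRect(P[n][:,:2].astype(np.float32));print("floor",n.sum(),r)
```

```text
side 1 -0.739889347475884 0.04648253928551748
side -1 -0.09591630434263326 -0.04663309716641986
end 1 [0.1021432  0.10312764 0.10586632]
end -1 [-0.10157063 -0.09963186 -0.09786935]
handle top n 223 0.1406042603618155 (array([ 0.63382263, -0.02283479,  0.12088118]), array([0.65208105, 0.00343299, 0.14388759])) rect ((0.6429811120033264, -0.009808400645852089), (0.01594863086938858, 0.02595374546945095), 8.812156677246094)
px [146 318] [161 335]
handle tray frame [0.07603529 0.00375067]
[ 68. 100. 121. 124. 125.]
ball [349.57758621 229.34482759] 116 [ 0.53463997 -0.05321744  0.018     ] [-0.03659361 -0.02095496] 0.02658652797164407
ball [357.43220339 250.56779661] 118 [ 0.49681805 -0.0660007   0.018     ] [-0.07604695 -0.02706584] 0.02743019255167256
ball [328.36885246 257.75409836] 122 [ 0.48516137 -0.01424299  0.018     ] [-0.07865914  0.02592392] 0.02686949254064619
floor 1090 ((0.5997627377510071, -0.020743615925312042), (0.05344931408762932, 0.07733922451734543), 9.957289695739746)
```

Request:
servo_tool(
  steps=[
    [0, 0, 0, 5.2, 100],
    [0, 0, 0, 5.3, 100],
    [0.015, -0.014, 0, 0, 100],
    [0.03, -0.029, 0, 0, 100],
    [0.03, -0.029, 0, 0, 100],
    [0.03, -0.029, 0, 0, 100],
    [0.03, -0.029, 0, 0, 100],
    [0.03, -0.029, 0, 0, 100],
    [0.03, -0.029, 0, 0, 100],
    [0.03, -0.029, 0, 0, 100],
    [0.03, -0.029, 0, 0, 100],
    [0.03, -0.029, 0, 0, 100],
    [0.03, -0.029, 0, 0, 100],
    [0.03, -0.029, 0, 0, 100],
    [0.03, -0.029, 0, 0, 100],
    [0.03, -0.029, 0, 0, 100],
    [0.03, -0.029, 0, 0, 100],
    [0.03, -0.029, 0, 0, 100],
    [0.03, -0.029, 0, 0, 100],
    [0.015, -0.014, 0, 0, 100],
  ],
)

```text
clock: 1.77
position: [0.6371, -0.0142, 0.231]
tcp_rot: [-0.0, 0.996, 0.084, 0.0]
force: [0.4, -0.5, -0.1]
finger_gap: 0.0856
grip_force: 0.0
```

Run:
```python
from h import *
c=cam("wrist");P=cloud(c);save(c,"w1.png");s=arm.state()
ok=c["z_map"]>0;Z=P[...,2]
h=ok&(Z>.12)&(Z<.16)&(abs(P[...,0]-.643)<.05)&(abs(P[...,1]+.01)<.05)
print(s["position"],h.sum())
t=P[h];print(t.mean(0),np.median(t[:,2]),cv2.minAreaRect(t[:,:2].astype(np.float32)))
Rm=rq(s["tcp_rot"]);print("tool move",Rm.T@(np.r_[np.array(cv2.minAreaRect(t[:,:2].astype(np.float32))[0]),.09]-s["position"]))
```

```text
[ 0.6383611  -0.01276915  0.23101295] 924
[ 0.64441257 -0.01065158  0.13926031] 0.1413422590605846 ((0.6425000429153442, -0.010954044759273529), (0.016354359686374664, 0.025858381763100624), 11.94381046295166)
tool move [ 0.00407135 -0.00090897  0.14102367]
```

View pics/w1.png

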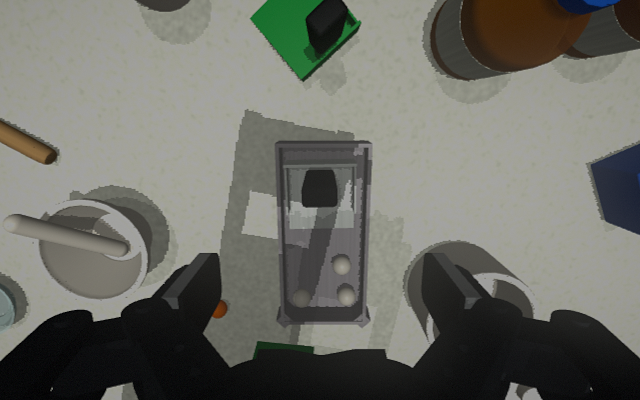

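The wrist view shows the handle at (319,188), centred between the fingers, with the tray aligned. I lower and grip.

Request:
servo_tool(
  steps=[
    [0.002, -0.0005, 0.02, 0, 100],
    [0.002, -0.0005, 0.03, 0, 100],
    [0, 0, 0.03, 0, 100],
    [0, 0, 0.03, 0, 100],
    [0, 0, 0.02, 0, 100],
    [0, 0, 0.011, 0, 100],
    [0, 0, 0, 0, 100],
    [0, 0, 0, 0, 20],
    [0, 0, 0, 0, 10],
    [0, 0, 0, 0, 10],
    [0, 0, 0, 0, 10],
    [0, 0, 0, 0, 10],
    [0, 0, 0, 0, 10],
    [0, 0, 0, 0, 10],
  ],
)

```text
clock: 2.98
position: [0.6394, -0.0164, 0.0912]
tcp_rot: [0.0, 0.997, 0.083, 0.001]
force: [-0.6, 1.5, 4.4]
finger_gap: 0.0251
grip_force: 62.0
```

Request:
servo_tool(
  steps=[
    [0, 0, 0, 0, 10],
    [0, 0, 0, 0, 10],
  ],
)

```text
clock: 3.15
position: [0.6394, -0.0164, 0.0912]
tcp_rot: [0.0, 0.997, 0.083, 0.001]
force: [-0.9, 1.5, 6.3]
finger_gap: 0.0254
grip_force: 62.1
```

Run:
```python
from h import *
s=arm.state();print(s["position"],s["force"],s["torque"],s["finger_gap"])
c=cam("wrist");P=cloud(c);save(c,"w2.png")
c=cam("top");P=cloud(c);np.savez("top2.npz",**c);save(c,"t2.png")
```

```text
[ 0.63940279 -0.01639981  0.09119076] [-0.93638645  1.53713777  6.26039076] [0.10533682 0.07400191 0.00770035] 0.025358318446416818
```

View pics/w2.png

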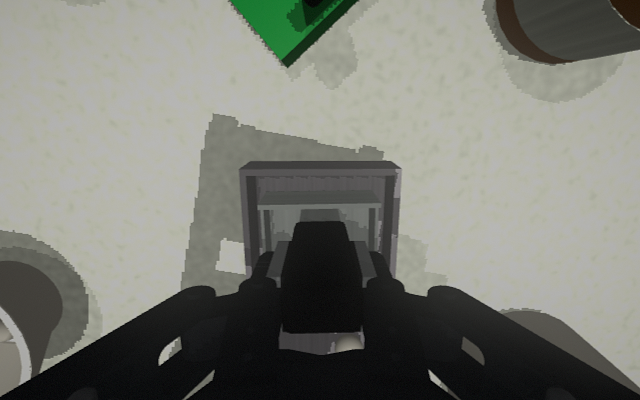

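Request:
servo_tool(
  steps=[
    [-0.003, 0.0005, 0, 0, 10],
    [-0.005, 0.0005, 0, 0, 10],
    [-0.005, 0.0005, 0, 0, 10],
    [-0.005, 0.0005, 0, 0, 10],
    [-0.005, 0.0005, 0, 0, 10],
    [-0.005, 0.0005, 0, 0, 10],
    [-0.005, 0, 0, 0, 10],
    [-0.005, 0, 0, 0, 10],
    [-0.005, 0, 0, 0, 10],
    [-0.005, 0, 0, 0, 10],
    [-0.005, 0, 0, 0, 10],
    [-0.005, 0, 0, 0, 10],
    [-0.005, 0, 0, 0, 10],
    [-0.005, 0, 0, 0, 10],
    [-0.005, 0, 0, 0, 10],
    [-0.005, 0, 0, 0, 10],
    [-0.005, 0, 0, 0, 10],
    [-0.005, 0, 0, 0, 10],
    [-0.004, 0, 0, 0, 10],
    [-0.002, 0, 0, 0, 10],
  ],
)

```text
clock: 4.92
position: [0.5476, -0.0351, 0.0912]
tcp_rot: [0.0, 0.997, 0.083, 0.002]
force: [2.9, 0.8, 4.1]
finger_gap: 0.0254
grip_force: 62.0
```

Run:
```python
from h import *
s=arm.state();print(s["position"],s["force"],s["torque"],s["finger_gap"])
a=[]
for n in("top","scene"):
    c=cam(n);np.savez(n+"3.npz",**c)
    b=(280,130,420,290) if n=="top" else (230,150,390,300)
    i=cv2.resize(c["image"][b[1]:b[3],b[0]:b[2],::-1],(400,400),interpolation=cv2.INTER_CUBIC);a.append(i)
cv2.imwrite("pics/s3.png",np.clip(np.hstack(a)*1.5,0,255).astype(np.uint8))
```

```text
[ 0.54761343 -0.03511557  0.09116795] [2.86710011 0.83317701 4.14311669] [ 0.21380531 -0.53202347  0.03333175] 0.025431347561821322
```

View pics/s3.png

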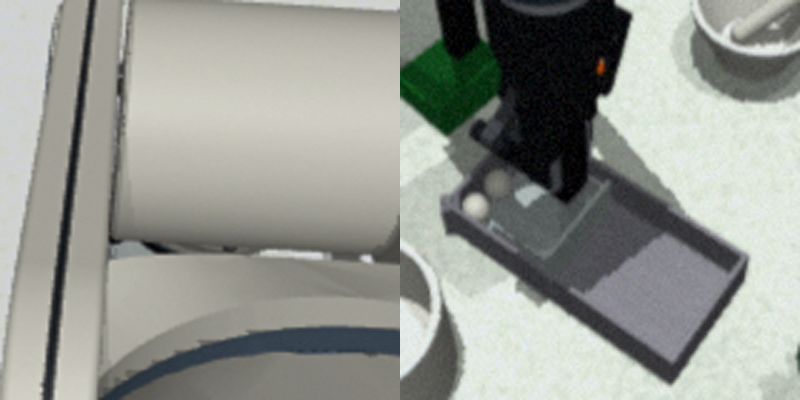

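In the scene half, two balls sit at the wall end near (477,207) and (497,182), and the third is hidden behind the fingers. I creep to the wall.

Request:
servo_tool(
  steps=[
    [-0.003, 0, 0, 0, 10],
    [-0.002, 0, 0, 0, 10],
    [-0.001, 0, 0, 0, 10],
    [-0.001, 0, 0, 0, 10],
    [0, 0, 0, 0, 10],
  ],
)

```text
clock: 5.43
position: [0.541, -0.0363, 0.0912]
tcp_rot: [0.0, 0.997, 0.083, 0.002]
force: [4.7, 3.6, 7.1]
finger_gap: 0.0252
grip_force: 62.2
```

Request:
servo_tool(
  steps=[
    [-0.001, 0, 0, 0, 10],
    [-0.001, 0, 0, 0, 10],
    [0, 0, 0, 0, 10],
  ],
)

```text
clock: 5.68
position: [0.54, -0.0365, 0.0914]
tcp_rot: [0.0, 0.997, 0.083, 0.003]
force: [7.2, 3.9, 5.3]
finger_gap: 0.0251
grip_force: 62.3
```

Run:
```python
from h import *
s=arm.state();print(s["position"],s["force"],s["torque"])
c=cam("scene");np.savez("scene4.npz",**c)
c2=cam("wrist");np.savez("wrist4.npz",**c2)
P=cloud(c);ok=c["z_map"]>0
yaw=np.radians(9.6);A=np.array([[np.cos(yaw),np.sin(yaw)],[-np.sin(yaw),np.cos(yaw)]])
L=(P[...,:2]-[.5688,-.026])@A.T
g=c["image"].min(2).astype(int)
b=ok&(P[...,2]>.011)&(P[...,2]<.033)&(L[...,0]>-.096)&(L[...,0]<-.03)&(abs(L[...,1])<.04)
n,l,st,cc=cv2.connectedComponentsWithStats(b.astype(np.uint8))
for i in range(1,n):
    if st[i,4]>10:print(cc[i],st[i,4],L[l==i].mean(0),P[l==i][:,2].max())
a=[cv2.resize(c["image"][180:260,235:355,::-1],(480,400),interpolation=cv2.INTER_CUBIC)]
cv2.imwrite("pics/s4.png",np.clip(np.hstack(a)*1.7,0,255).astype(np.uint8))
```

```text
[ 0.54002791 -0.03652998  0.09139406] [7.17346224 3.85134795 5.32211489] [ 0.65043829 -1.39945576  0.15336862]
[264.93785311 222.94915254] 177 [-0.08591831 -0.02061526] 0.028987630001693354
[302.53846154 217.92307692] 26 [-0.03552865  0.03082087] 0.0327295607944289
```

View pics/s4.png

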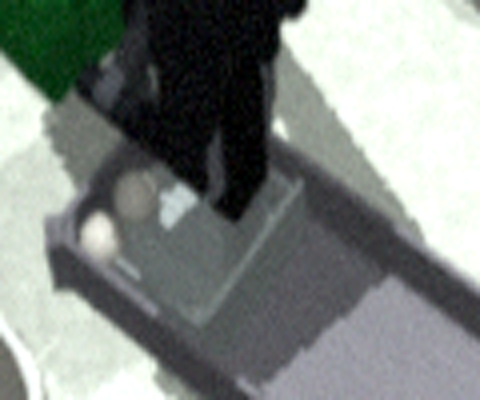

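The ball tops reach z = 0.029, so the balls are up on the scoop floor. I lift level at the wall, hook the lip over the fixed end wall, and press down so the scoop leans back in the grip.

Request:
servo_tool(
  steps=[
    [0.001, 0, 0, 0, 10],
    [0, 0, -0.004, 0, 10],
    [0, 0, -0.007, 0, 10],
    [0, 0, -0.008, 0, 10],
    [0, 0, -0.008, 0, 10],
    [0, 0, -0.006, 0, 10],
    [0, 0, -0.003, 0, 10],
    [-0.004, 0, 0, 0, 10],
    [-0.007, 0, 0, 0, 10],
    [-0.003, 0, 0.003, 0, 10],
    [0, 0, 0.004, 0, 10],
    [0, 0, 0.004, 0, 10],
    [0, 0, 0.002, 0, 10],
  ],
)

```text
clock: 6.87
position: [0.5303, -0.0382, 0.1162]
tcp_rot: [0.0, 0.997, 0.083, 0.006]
force: [10.3, 8.3, 25.1]
finger_gap: 0.0253
grip_force: 62.7
```

```bash
cat > look.py <<'E'
from h import *
import sys
s=arm.state();print(s["clock"],s["position"],s["force"],s["torque"])
c=cam("scene");np.savez("scene_l.npz",**c);b=[int(v) for v in sys.argv[2:6]]
cv2.imwrite("pics/"+sys.argv[1],np.clip(cv2.resize(c["image"][b[1]:b[3],b[0]:b[2],::-1],None,fx=4,fy=4,interpolation=cv2.INTER_CUBIC)*1.5,0,255).astype(np.uint8))
E
python3 look.py s5.png 220 140 370 270
```

```text
6.8667 [ 0.53025915 -0.03818422  0.11619893] [10.34183038  8.29922355 25.05713673] [ 1.42224191 -0.77837469 -0.05007357]
```

View pics/s5.png

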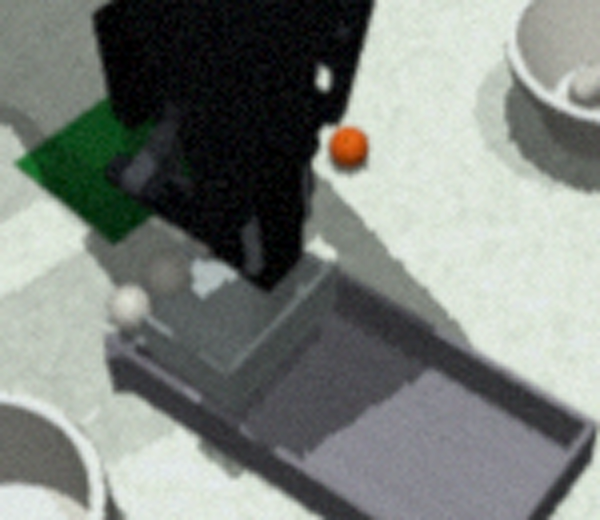

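Request:
servo_tool(
  steps=[
    [0, 0, 0.002, 0, 10],
    [0, 0, 0.002, 0, 10],
    [0, 0, 0.002, 0, 10],
    [0, 0, 0, 0, 10],
  ],
)

```text
clock: 7.25
position: [0.5347, -0.0378, 0.1125]
tcp_rot: [0.0, 0.997, 0.082, 0.01]
force: [13.0, 10.7, 28.7]
finger_gap: 0.0252
grip_force: 62.0
```

```bash
cat > meas.py <<'E'
from h import *
import sys
s=arm.state();print(s["clock"],s["position"],s["force"],s["torque"])
c=cam("scene");np.savez("scene_l.npz",**c);P=cloud(c);ok=c["z_map"]>0
Rm=rq(s["tcp_rot"]);L=(P-s["position"])@Rm   # tool frame: x scoop +x, y = -scoop y, z down from TCP
np.save("L.npy",L)
g=c["image"].min(2)
m=ok&(L[...,0]>-.1)&(L[...,0]<.03)&(abs(L[...,1])<.045)&(L[...,2]>.02)&(L[...,2]<.1)
# near side wall (tool y ~ +.036): top edge height by x
for a in np.arange(-.085,.02,.006):
    r=m&(abs(L[...,0]-a)<.003)&(L[...,1]>.028)&(L[...,1]<.042)
    q=m&(abs(L[...,0]-a)<.003)&(abs(L[...,1])<.025)
    f=lambda k:np.round([L[k][:,2].min()*1e3,L[k][:,2].max()*1e3],1) if k.sum()>2 else None
    print(round(a*1e3),"side z(down) min/max",f(r),"mid",f(q))
E
python3 meas.py; python3 look.py s6.png 220 140 370 270
```

```text
7.25 [ 0.53465549 -0.03781476  0.11253826] [13.01123813 10.67171735 28.66964186] [ 1.98871815 -1.53096149 -0.0664608 ]
-85 side z(down) min/max None mid None
-79 side z(down) min/max [72.2 77. ] mid [71.2 77. ]
-73 side z(down) min/max [58.3 80.8] mid [72.6 77.3]
-67 side z(down) min/max [54.1 98.1] mid [55.6 78.7]
-61 side z(down) min/max [54.1 93.3] mid [55.  78.8]
-55 side z(down) min/max [52.6 80.5] mid [57.1 79.6]
-49 side z(down) min/max [51.4 78.6] mid [57.8 81.4]
-43 side z(down) min/max [51.4 82.3] mid [56.3 81.4]
-37 side z(down) min/max [53.1 83.2] mid [55.7 83.3]
-31 side z(down) min/max [53.9 80.3] mid [58.8 84.1]
-25 side z(down) min/max [55.3 84.4] mid [79.8 84.4]
-19 side z(down) min/max [56.3 83.7] mid [80.9 84.6]
-13 side z(down) min/max [56.7 84.9] mid None
-7 side z(down) min/max [57.1 85.1] mid [45.  70.3]
-1 side z(down) min/max [51.2 86. ] mid [23.3 86.8]
5 side z(down) min/max [49.5 81.4] mid [24.4 69.2]
11 side z(down) min/max [79.2 81.1] mid None
17 side z(down) min/max [78.1 80.7] mid None
7.3 [ 0.5345543  -0.03782022  0.11259026] [12.59357072 11.6239723  27.92604589] [ 2.02041092 -1.5735402  -0.07580795]
```

View pics/s6.png

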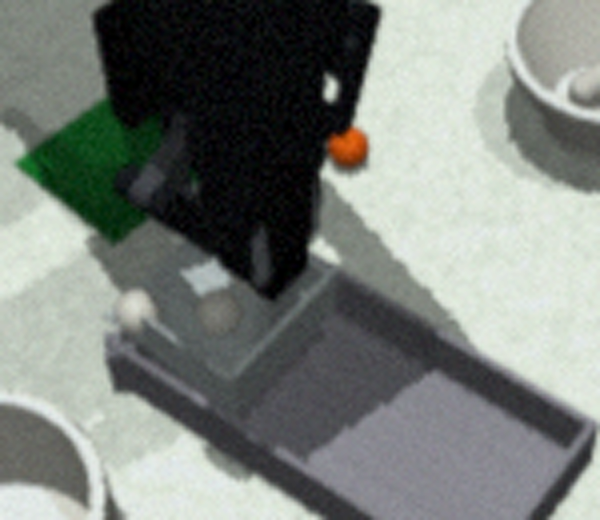

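The crop shows one ball rolled back to (218,315) and one still near the lip at (135,310). The scoop floor reads about 7° lip-up in the tool frame. I wait a moment and track the balls numerically from here.

Request:
servo_tool(
  steps=[
    [0, 0, 0.002, 0, 10],
    [0, 0, 0.001, 0, 10],
    [0, 0, 0, 0, 10],
    [0, 0, 0, 0, 10],
    [0, 0, 0, 0, 10],
  ],
)

```text
clock: 7.77
position: [0.5366, -0.0378, 0.1105]
tcp_rot: [0.001, 0.997, 0.083, 0.012]
force: [16.7, 11.5, 30.3]
finger_gap: 0.025
grip_force: 61.3
```

```bash
cat > balls.py <<'E'
from h import *
s=arm.state();print(np.round([s["clock"],*s["position"],*s["force"],*s["torque"]],3),s["tcp_rot"])
Rm=rq(s["tcp_rot"])
for nm in("scene","wrist"):
    c=cam(nm);np.savez(nm+"_l.npz",**c);P=cloud(c);ok=c["z_map"]>0
    L=(P-s["position"])@Rm*1e3;x,y,z=L[...,0],L[...,1],L[...,2]
    base=ok&(x>-85)&(x<5)&(abs(y)<34)&(z>35)&(z<100)
    f=base&(x<-8)&(abs(y)<30)
    # floor: lower envelope per x-bin, robust line
    xs=[];zs=[]
    for a in range(-70,-10,5):
        k=f&(abs(x-a)<2.5)
        if k.sum()>5: xs.append(a);zs.append(np.percentile(z[k],95))
    if len(xs)<4: print(nm,"no floor");continue
    p=np.polyfit(xs,zs,1);print(nm,"floor z0,slope deg",p[1],np.degrees(np.arctan(p[0])))
    h=np.polyval(p,x)-z
    b=base&(h>9)&(h<27)&(c["image"].max(2)>25)
    n,l,st,cc=cv2.connectedComponentsWithStats(b.astype(np.uint8),connectivity=4)
    for i in range(1,n):
        if st[i,4]>12:
            k=l==i;print("  blob",np.round(cc[i]),st[i,4],"xy",np.round([x[k].mean(),y[k].mean()],1),"x",np.round([x[k].min(),x[k].max()],1),"y",np.round([y[k].min(),y[k].max()],1),"h",np.round(h[k].max(),1),"col",c["image"][k].mean(0).round())
E
python3 balls.py
```

```text
[ 7.767  0.537 -0.038  0.111 16.684 11.501 30.335  2.149 -2.163 -0.033] [6.83496216e-04 9.96515053e-01 8.25090874e-02 1.22283577e-02]
scene floor z0,slope deg 82.12707767575291 1.9958929998438444
  blob [296. 212.] 15 xy [ -9.7 -27.6] x [-13.5  -7.7] y [-33.1 -22.1] h 22.7 col [80. 81. 77.]
  blob [291. 225.] 99 xy [0.2 0.2] x [-1.8  2.2] y [-32.5  32.2] h 26.9 col [44. 47. 47.]
  blob [255. 216.] 64 xy [-61.5  27. ] x [-73.4 -53.9] y [18.3 33.7] h 26.9 col [111. 113. 107.]
  blob [279. 223.] 98 xy [-20.2   9.4] x [-30.5  -5.5] y [-4.2 16.7] h 26.2 col [69. 70. 66.]
wrist no floor
```

```bash
cat > sph.py <<'E'
from h import *
from scipy.optimize import least_squares
s=arm.state();Rm=rq(s["tcp_rot"])
c=dict(np.load("scene_l.npz"));P=cloud(c);ok=c["z_map"]>0
L=(P-s["position"])@Rm*1e3;x,y,z=L[...,0],L[...,1],L[...,2]
im=c["image"].astype(int)
for u,v in((255,216),(279,223)):
    k=np.zeros(ok.shape,bool);k[v-7:v+8,u-8:u+9]=1
    pts=L[k&ok&(z<78)&(z>45)]
    f=lambda p:np.linalg.norm(pts-p,axis=1)-11
    vd=(np.array(c["T"][:3,3])-s["position"])@Rm;vd/=np.linalg.norm(vd)
    r=least_squares(f,np.median(pts,0)-vd*8,loss="soft_l1",f_scale=1)
    ct=r.x;print((u,v),len(pts),"centre tool",ct.round(1),"res",np.median(abs(r.fun)).round(2),"world",(Rm@(ct/1e3)+s["position"]).round(4))
print("lip/side profile tool y 30..45:")
for a in range(-85,-20,5):
    k=ok&(abs(x-a)<2.5)&(y>28)&(y<46)&(z>35)&(z<100);print(a,[ (round(float(y[k][i])),round(float(z[k][i]))) for i in np.argsort(y[k])[::max(1,k.sum()//7)]])
E
python3 sph.py
```

```text
(255, 216) 206 centre tool [-64.8  24.4  65. ] res 3.78 world [ 0.4783 -0.0725  0.0441]
(279, 223) 156 centre tool [-22.2   5.6  69.8] res 1.61 world [ 0.5174 -0.0469  0.0403]
lip/side profile tool y 30..45:
-85 []
-80 [(29, 72), (30, 74), (31, 74), (32, 73), (33, 72), (34, 73), (35, 72)]
-75 [(28, 57), (33, 73), (35, 72), (35, 75), (35, 73), (36, 77), (37, 78), (39, 76), (39, 76), (40, 77), (41, 77), (43, 77), (44, 77)]
-70 [(28, 53), (30, 54), (32, 57), (35, 73), (37, 60), (38, 77), (43, 73)]
-65 [(29, 53), (33, 92), (35, 54), (37, 58), (38, 62), (43, 76), (45, 91), (46, 87)]
-60 [(29, 54), (32, 52), (34, 62), (36, 66), (37, 75), (40, 75), (44, 92), (45, 83)]
-55 [(29, 55), (35, 79), (35, 71), (35, 52), (40, 78), (43, 77), (44, 85), (45, 75)]
-50 [(34, 53), (35, 64), (36, 76), (36, 61), (40, 77), (44, 88), (44, 97), (45, 81)]
-45 [(35, 52), (35, 72), (36, 77), (36, 71), (41, 76), (43, 76), (44, 98), (45, 83)]
-40 [(34, 52), (36, 70), (36, 72), (36, 64), (42, 76), (44, 95), (44, 81)]
-35 [(35, 77), (35, 56), (36, 77), (36, 67), (37, 60), (43, 90), (44, 80), (44, 76), (44, 78)]
-30 [(33, 55), (35, 63), (36, 59), (36, 62), (36, 71), (42, 76), (44, 78), (44, 95), (44, 98)]
-25 [(35, 55), (36, 65), (36, 69), (36, 79), (42, 76), (44, 97), (44, 97), (45, 85)]
```

One ball is caught on the front edge of the right side wall at tool (-64, 27). A short quick sideways shift should free it, as the scoop moves under it while the lean draws it back.

Request:
servo_tool(
  steps=[
    [0, 0.006, 0, 0, 10],
    [0, 0, 0, 0, 10],
    [0, 0, 0, 0, 10],
    [0, 0, 0, 0, 10],
  ],
)

```text
clock: 8.2
position: [0.5366, -0.0426, 0.1104]
tcp_rot: [-0.0, 0.997, 0.082, 0.011]
force: [16.0, 19.6, 32.7]
finger_gap: 0.0251
grip_force: 62.1
```

```bash
sed -i 's/abs(y)<34/abs(y)<40/' balls.py; python3 balls.py
```

```text
[ 8.2    0.537 -0.043  0.11  15.967 19.576 32.653  3.595 -1.668  0.128] [-2.57846304e-04  9.96546983e-01  8.22716003e-02  1.11994753e-02]
scene floor z0,slope deg 82.38628115622511 4.970134874876847
  blob [296. 210.] 21 xy [-11.9 -36.4] x [-17.6  -6.3] y [-38.  -34.7] h 25.6 col [49. 53. 53.]
  blob [273. 227.] 322 xy [-21.6  19.1] x [-57.3   1.9] y [-38.   36.4] h 27.0 col [56. 59. 58.]
  blob [277. 224.] 100 xy [-20.6   9.5] x [-31.5  -5.7] y [-3.  17.6] h 25.6 col [69. 70. 66.]
wrist no floor
```

Run:
```python
from h import *
s=arm.state();Rm=rq(s["tcp_rot"])
c=dict(np.load("scene_l.npz"));P=cloud(c);c0=dict(np.load("scene.npz"));P0=cloud(c0);ok=(c["z_map"]>0)&(c0["z_map"]>0)
d=P[...,2]-P0[...,2];L=(P-s["position"])@Rm*1e3
m=ok&(abs(c["z_map"]-c0["z_map"])>.006)&(P[...,2]<.06)
n,l,st,cc=cv2.connectedComponentsWithStats(m.astype(np.uint8),connectivity=4)
for i in range(1,n):
    if st[i,4]>10: k=l==i;print(cc[i].round(),st[i,4],"world",P[k].mean(0).round(3),"zmax",P[k][:,2].max().round(3),"tool",L[k].mean(0).round(0),"col",c["image"][k].mean(0).round())
# gray/height raster of the scoop interior, tool frame, 5mm cells: max height above sloped floor
x,y,z=L[...,0],L[...,1],L[...,2]
fl=84.5+.12*(x+19)
for yy in range(40,-45,-5):
    print("%4d"%yy,*["%4s"%(round(float((fl-z)[k].max())) if (k:=((c["z_map"]>0)&(abs(x-a)<2.5)&(abs(y-yy)<2.5)&(z>35)&(z<100))).any() else ".") for a in range(-85,15,5)])
```

```text
[171.  14.] 411 world [-0.565  0.341 -0.114] zmax 0.003 tool [-1028.  -560.   201.] col [86. 89. 86.]
[414.   4.] 12 world [-0.115  1.264 -0.23 ] zmax -0.003 tool [ -436. -1396.   329.] col [70. 70. 69.]
[425.   5.] 12 world [-0.08   1.3   -0.235] zmax -0.228 tool [ -395. -1427.   335.] col [56. 56. 55.]
[450.  13.] 18 world [ 0.055  1.299 -0.222] zmax -0.207 tool [ -263. -1403.   325.] col [54. 53. 52.]
[441.  17.] 11 world [ 0.036  1.258 -0.23 ] zmax -0.003 tool [ -287. -1366.   332.] col [69. 70. 68.]
[255. 213.] 171 world [ 0.465 -0.064  0.036] zmax 0.039 tool [-76.   9.  72.] col [80. 85. 84.]
[276. 225.] 972 world [ 0.516 -0.055  0.039] zmax 0.06 tool [-24.   8.  70.] col [61. 64. 63.]
[340. 247.] 1018 world [0.618 0.011 0.006] zmax 0.035 tool [ 86. -40. 106.] col [92. 93. 95.]
[631. 231.] 11 world [ 1.141  1.3   -0.751] zmax -0.742 tool [  797. -1226.   878.] col [87. 89. 93.]
[609. 288.] 20 world [ 1.179  0.967 -0.75 ] zmax -0.744 tool [ 780. -891.  877.] col [83. 84. 88.]
  40    .    .    3    3    5    5    5    7    6    6    7    8    8    8   10   11   10   11   11   11
[... 980 characters left out ...]
    7    6    5    5    5    4    .    .    .    .    6   51    .    .
 -15    .    8    7    7    7    5    5    7    5    5    5    4    .    .    .    .    9   37    .    .
 -20    .    4    5    5    5    4    4    4    3    1    3    .    .    .    .   22    6   36    .    .
 -25    .    .    .    .    .    .    .    .    .    .    .    .    .    .    .   24   24   37   38    .
 -30    .    .    .    .    .    .    .    .    .    .    .    .    .    .   22   22    8   36    .    .
 -35    .    .    .    .    .    .    .    .    .    .    .    .    .   17   30   30   31   36   38    .
 -40    .    .    .    .    .    .    .    .    .    .    .    .    .    .   28    .   29   35    .    .
```

The height map shows all three balls inside the scoop, at tool (-42,24), (-22,6) and (-12,-27). I lift gently and check that the lean holds.

Request:
servo_tool(
  steps=[
    [0, 0, -0.004, 0, 10],
    [0, 0, -0.004, 0, 10],
    [0, 0, -0.004, 0, 10],
    [0, 0, -0.002, 0, 10],
    [0, 0, 0, 0, 10],
  ],
)

```text
clock: 8.72
position: [0.5251, -0.0445, 0.118]
tcp_rot: [-0.0, 0.997, 0.083, -0.001]
force: [-1.3, 3.4, 0.3]
finger_gap: 0.0251
grip_force: 59.4
```

```bash
cat > grid.py <<'E'
from h import *
s=arm.state();Rm=rq(s["tcp_rot"]);print(np.round([s["clock"],*s["position"],*s["force"],*s["torque"]],3),s["tcp_rot"].round(4))
c=cam("scene");np.savez("scene_l.npz",**c);P=cloud(c);ok=c["z_map"]>0
L=(P-s["position"])@Rm*1e3;x,y,z=L[...,0],L[...,1],L[...,2]
print("tool x tilt deg",np.degrees(np.arcsin(Rm[2,0])))
# near side-wall top edge and lip/floor lines
a=[];b=[];e=[]
for q in range(-45,-12,3):
    k=ok&(abs(x-q)<1.5)&(y>32)&(y<40)&(z>35)&(z<95)
    if k.any(): a.append(q);b.append(np.percentile(z[k],3))
print("side top slope(tool) deg",np.degrees(np.arctan(np.polyfit(a,b,1)[0])))
k=ok&(x>-80)&(x<-50)&(abs(y)<20)&(z>60)&(z<100);p=np.linalg.lstsq(np.c_[x[k],y[k],np.ones(k.sum())],z[k],rcond=None)[0];print("lip plane slope x,y deg",np.degrees(np.arctan(p[:2])),p[2],k.sum())
print("lip x min",np.percentile(x[k],1))
fl=p[0]*x+p[2]
for yy in range(40,-45,-5):
    print("%4d"%yy,*["%4s"%(round(float((fl-z)[k].max())) if (k:=(ok&(abs(x-a)<2.5)&(abs(y-yy)<2.5)&(z>35)&(z<100))).any() else ".") for a in range(-90,10,5)])
E
python3 grid.py
```

```text
[ 8.717  0.525 -0.044  0.118 -1.269  3.422  0.317  0.786  0.082 -0.011] [-3.000e-04  9.966e-01  8.300e-02 -8.000e-04]
tool x tilt deg -0.0871221909281665
side top slope(tool) deg 9.684232546445454
lip plane slope x,y deg [9.22104003 0.13781917] 85.35492058739213 282
lip x min -79.34449909671038
  40    .    .    .    .    .    .  -11   -6   -6   -7   -4   -4   -3   -2   -1    0    0    2    1    3
  35    .    .    0    0   -1    1    1   26   26   26   27   27   27   27   28   28   26   27   34    2
  30    .    .    1    2    0    2    .    .    .    .   20   19   23   18    .    .    .    2   36    .
  25    .    .    1   -1    2    1    .   -1    1    .   20   23   22   20    .    0    .    0   35    .
  20    .    .    2    2    1    1    2    2    0    .   19   23   22   21    0    .    .    4   35   36
  15    .   -2    2    0    1    1    1    2    .    .   18   21   21   18   18   17    .    0   37   32
  10    .    .   -1    1    2    2    2    1    1    .    .    .   18   22   22   21   25   48   48    .
   5    .    .    0    1    1    1    2    2    0    2    0    .   21
[... 280 characters left out ...]
    0    2    2    2    1    2    .    .    .    .    .   -2   49   36
 -15    .    .    0    1    2    3    2    2    1    1    0    1    1    .    .    .    .    .   36   35
 -20    .    .   -2   -1    0    0    1    .    0   -1    0    1    .    .    .    .   19    2   35   36
 -25    .    .    .    .    .    .    .    .    .    .    .    .    .    .    .    .   22   21   35   31
 -30    .    .    .    .    .    .    .    .    .    .    .    .    .    .    .    .   22    .   36   36
 -35    .    .    .    .    .    .    .    .    .    .    .    .    .    .   11   27   28   26   36   36
 -40    .    .    .    .    .    .    .    .    .    .    .    .    .    .    .   26    .   26    .    .
```

The 9.5° lean holds with no contact load, and all three balls are aboard. I raise the scoop, turn its mouth towards the jar (world -y), and step back for the runway.

Request:
servo_tool(
  steps=[
    [0, 0, -0.005, 0, 10],
    [0, 0, -0.012, 0, 10],
    [0, 0, -0.015, 0, 10],
    [0, 0, -0.015, 0, 10],
    [0, 0, -0.012, 0, 10],
    [0, 0, -0.005, -3, 10],
    [0, 0, 0, -6, 10],
    [0, 0, 0, -7, 10],
    [0, 0, 0, -7, 10],
    [0, 0, 0, -7, 10],
    [0, 0, 0, -7, 10],
    [0, 0, 0, -7, 10],
    [0, 0, 0, -7, 10],
    [0, 0, 0, -7, 10],
    [0, 0, 0, -7, 10],
    [0, 0, 0, -7, 10],
    [0, 0, 0, -5.4, 10],
    [0, 0, 0, -3, 10],
    [0, 0, 0, 0, 10],
  ],
)

```text
clock: 10.35
position: [0.5256, -0.0451, 0.1821]
tcp_rot: [-0.0, 0.707, 0.707, -0.0]
force: [0.3, -0.3, -3.0]
finger_gap: 0.0253
grip_force: 59.1
```

```bash
python3 grid.py
```

```text
[ 1.035e+01  5.260e-01 -4.500e-02  1.820e-01  2.550e-01 -2.870e-01
 -3.042e+00  1.400e-02  5.500e-02  9.000e-03] [-0.000e+00  7.069e-01  7.073e-01 -4.000e-04]
tool x tilt deg -0.03342958063848628
side top slope(tool) deg 10.421457435814066
lip plane slope x,y deg [9.57097536 0.27483956] 85.83944593502133 356
lip x min -79.63395956162255
  40    .    .    .    .    .    .    .    .    .    .    .    .    .    .   26    .    .   28    .    .
  35    .    .    1    0    0    1    0   26   27   28   28   27   27   27   27   27   28   28   35    .
  30    .    .    1    1    1    1    2    0    .    .    .   19   22   20    .    .    .   25   37    .
  25    .    .    2    1    1    1    2    1    2    .   19   23   25   23   18    .    .   25   36   32
  20    .    .    0    1    1    2    1    1    1    2   18   22   22   22   19    .    1   24   36   33
  15    .    .    1    0    1    1    0    1    2    1   11   19   20   21   19   14    3   21   36    .
  10    .    .    1    0    1    0    1    2    1    0    2    1   19   22   23   21   38   50   50   35
   5    .    .    1    1  
[... 323 characters left out ...]
    1    0    1    1    1    1    2    0    .   14   39   49    .    .
 -15    .    .    1    1    1    1    2    1    2    1    2    1    1   17   20   22   21    .    .    .
 -20    .    .    2    1    0    2    1    2    2    0    1    2    2   16   21   23   24   21   25    .
 -25    .    .    2    1    0    2    1    1    1    3    2    3    3   17   22   23   22   20   36   34
 -30    .    .    1    1    1    2    2    1    2    2    2    1    1    0   19   21   22    .   37   36
 -35    .    .    2    1    1    1    2   25   27   28   28   28   28   27   29   28   29   28   37   37
 -40    .    .    0    1    0    0   -1   21    7   16   27   23   27   27   25    .   26   27   29    .
```

The grid shows three clean balls at (-32,23), (-22,3) and (-15,-23) in the back of the scoop. I cross-check the jar centre from the other view while backing off gently.

Request:
servo_tool(
  steps=[
    [0.002, 0, 0, 0, 10],
    [0.004, 0, 0, 0, 10],
    [0.006, 0, 0, 0, 10],
    [0.006, 0, 0, 0, 10],
    [0.006, 0, 0, 0, 10],
    [0.004, 0, 0, 0, 10],
    [0.002, 0, 0, 0, 10],
  ],
)

```text
clock: 10.98
position: [0.5259, -0.0137, 0.1823]
tcp_rot: [-0.0, 0.707, 0.707, 0.0]
force: [0.6, 0.8, -1.9]
finger_gap: 0.0252
grip_force: 59.1
```

Run:
```python
from h import *
c=cam("scene");P=cloud(c);s=arm.state();print(s["clock"],s["position"])
d=np.hypot(P[...,0]-.526,P[...,1]+.195)
k=(c["z_map"]>0)&(P[...,2]>.074)&(P[...,2]<.086)&(d<.075)
print(k.sum(),cv2.minEnclosingCircle(P[k][:,:2].astype(np.float32)),P[k][:,2].max())
```

```text
11.0333 [ 0.52595299 -0.01369743  0.18235265]
992 ((0.5259712934494019, -0.19732268154621124), 0.05744462087750435) 0.08252572589487273
```

Request:
servo_tool(
  steps=[
    [-0.01, 0, 0, 0, 10],
    [-0.024, 0, 0, 0, 10],
    [-0.033, 0, 0, 0, 10],
    [-0.034, 0, 0, 0, 10],
    [-0.034, 0, 0, 0, 10],
    [0.036, 0, 0, 0, 10],
    [0.037, 0, 0, 0, 10],
    [0.034, 0, 0, 0, 10],
    [0.025, 0, 0, 0, 10],
    [0.015, 0, 0, 0, 10],
    [0.008, 0, 0, 0, 10],
    [0.003, 0, 0, 0, 10],
    [0, 0, 0, 0, 10],
  ],
)

```text
clock: 12.12
position: [0.5261, 0.0081, 0.1824]
tcp_rot: [0.0, 0.707, 0.707, -0.0]
force: [-0.8, 0.1, -1.3]
finger_gap: 0.0254
grip_force: 59.3
```

```bash
cat > jar.py <<'E'
from h import *
for nm in("top","scene"):
    c=cam(nm);np.savez(nm+"_j.npz",**c);P=cloud(c);ok=c["z_map"]>0
    rx,ry=P[...,0]-.526,P[...,1]+.196;d=np.hypot(rx,ry)
    k=ok&(d<.049)&(P[...,2]>.016)&(P[...,2]<.034)&(d<.044)
    n,l,st,cc=cv2.connectedComponentsWithStats(k.astype(np.uint8),connectivity=4)
    for i in range(1,n):
        if st[i,4]>8: q=l==i;print(nm,cc[i].round(),st[i,4],rx[q].mean().round(3),ry[q].mean().round(3),P[q][:,2].max().round(3))
E
python3 grid.py; python3 jar.py
```

```text
[ 1.2117e+01  5.2600e-01  8.0000e-03  1.8200e-01 -7.7900e-01  1.4200e-01
 -1.3390e+00  1.0000e-02  2.4000e-02  1.5000e-02] [ 2.000e-04  7.073e-01  7.069e-01 -0.000e+00]
tool x tilt deg -0.016780462005716514
side top slope(tool) deg 8.204470564852773
lip plane slope x,y deg [9.11685448 0.61052337] 85.30959145335457 317
lip x min -79.60407237268862
  40    .    .    .    .    .    .    .    .    .    .    .    .    .    .    .    .    .    .   35    .
  35    .    .    2    1    3    2    1   27   27   27   27   27   27   27   27   27   28   27   35    .
  30    .    .    1    0    3    2    1    1    .    .    .    .    .    .    .    .    .   24   35   34
  25    .    .    0    2    1    1    0    1    2    0    .    .    .    .    .    .    .   17   36    .
  20    .    .    0    0    2    1    1    1    1    1    0    .    .    .    .    .    .   24   37   33
  15    .    .    1    1    1    1    2    1    2    1    1    1    2    1    1    2    1   25   35    .
  10    .    .    0    2    1    1    1    1    0    1    1    2    0    1    1   12   40   49   50    .
   5    .    .  
[... 414 characters left out ...]
   .    0    0    1    1    2    2    0    1    1    1    1    1    2    1    0    .    .    .
 -20    .    .    1    1    2    1    2    2    2    1    2    1    2    2    1    1    1   19   35   34
 -25    .    .    2    2    1    1    2    1    2    2    1    1    1    2    2    2    1   18   35   36
 -30    .    .    1    2    2    2    2    2    2    2    2    2    1    1    0    1    1   23   36    .
 -35    .    .    2    1    2    1    1   27   27   27   27   28   27   28   28   27   28   27   36   34
 -40    .    .    0    1    1    0    0    3   26   27   26   27    7    .   26   20   25   24    .    .
scene [236. 272.] 99 0.007 0.033 0.031
scene [197. 286.] 112 -0.018 -0.031 0.031
```

Run:
```python
from h import *
c=dict(np.load("scene_j.npz"));c0=dict(np.load("scene.npz"));P=cloud(c)
m=(c["z_map"]>0)&(c0["z_map"]-c["z_map"]>.006)&(P[...,2]<.08)&(P[...,0]>.2)&(P[...,0]<1)
n,l,st,cc=cv2.connectedComponentsWithStats(m.astype(np.uint8),connectivity=4)
for i in range(1,n):
    if st[i,4]>8: q=l==i;print(cc[i].round(),st[i,4],P[q].mean(0).round(3),"z",P[q][:,2].min().round(3),P[q][:,2].max().round(3),c["image"][q].mean(0).round())
cv2.imwrite("pics/j.png",np.clip(cv2.resize(c["image"][150:320,170:370,::-1],None,fx=3.5,fy=3.5,interpolation=cv2.INTER_CUBIC)*1.5,0,255).astype(np.uint8))
```

```text
[236. 272.] 101 [ 0.533 -0.163  0.026] z 0.015 0.031 [128. 129. 124.]
[196. 286.] 135 [ 0.507 -0.228  0.024] z 0.015 0.031 [117. 118. 113.]
```

View pics/j.png

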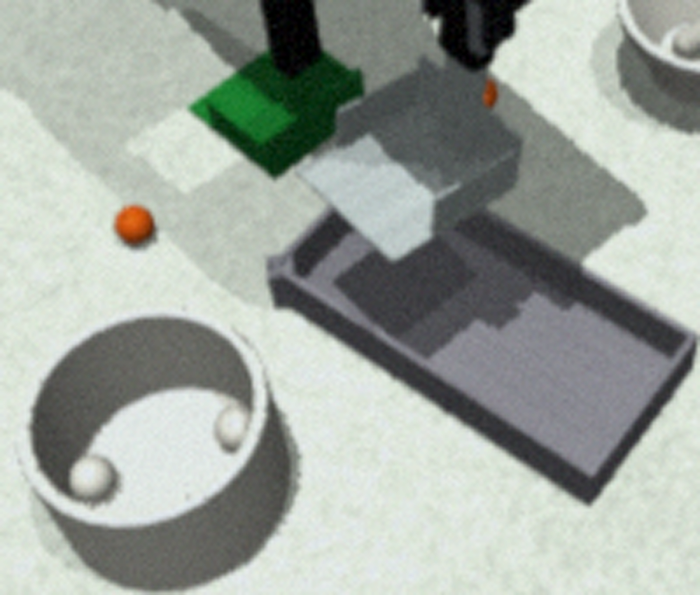

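The crop shows balls in the jar at (93,477) and (235,428). The scoop is empty and no ball lies in the tray or on the bench, so the third is probably hidden behind the jar's near wall. I turn back over the tray and check with the other cameras.

Request:
servo_tool(
  steps=[
    [0, 0, 0, 4, 10],
    [0, 0, 0, 7, 10],
    [0, 0, 0, 7, 10],
    [0, 0, 0, 7, 10],
    [0, 0, 0, 7, 10],
    [0, 0, 0, 7, 10],
    [0, 0, 0, 7, 10],
    [0, 0, 0, 7, 10],
    [0, 0, 0, 7, 10],
    [0, 0, 0, 7, 10],
    [0, 0, 0, 7, 10],
    [0, 0, 0, 6.4, 10],
    [0.01, 0.005, 0, 0, 10],
    [0.02, 0.011, 0, 0, 10],
    [0.021, 0.013, 0, 0, 10],
    [0.02, 0.011, 0, 0, 10],
    [0.0105, 0.005, 0, 0, 10],
    [0, 0, 0, 0, 10],
  ],
)

```text
clock: 13.77
position: [0.6172, -0.0243, 0.1824]
tcp_rot: [0.0, 0.996, 0.084, 0.001]
force: [0.0, -1.3, -1.9]
finger_gap: 0.0254
grip_force: 59.3
```

```bash
python3 grid.py | head -6; python3 jar.py
python3 - <<'E'
from h import *
s=arm.state();Rm=rq(s["tcp_rot"]);c=cam("wrist");P=cloud(c);ok=c["z_map"]>0
rx,ry=P[...,0]-.526,P[...,1]+.196;d=np.hypot(rx,ry)
k=ok&(d<.044)&(P[...,2]>.014)&(P[...,2]<.036)
n,l,st,cc=cv2.connectedComponentsWithStats(k.astype(np.uint8),connectivity=4)
for i in range(1,n):
    if st[i,4]>8: q=l==i;print("wrist",cc[i].round(),st[i,4],rx[q].mean().round(3),ry[q].mean().round(3),P[q][:,2].max().round(3))
# tray walls in tool frame
c=cam("scene");P=cloud(c);L=(P-s["position"])@Rm*1e3;ok=c["z_map"]>0
k=ok&(P[...,2]>.030)&(P[...,2]<.037)&(abs(L[...,1])<60)&(abs(L[...,0])<160)
for sg in(1,-1):
    q=k&(L[...,1]*sg>38)&(L[...,0]>10);print("tray rim y",sg,np.percentile(L[q][:,1],[5,50,95]).round(1) if q.any() else 0)
for sg in(1,-1):
    q=k&(L[...,0]*sg>30)&(abs(L[...,1])<30);print("rim x",sg,np.percentile(L[q][:,0],[5,50,95]).round(1) if q.any() else 0)
E
```

```text
[ 1.3767e+01  6.1700e-01 -2.4000e-02  1.8200e-01  1.8000e-02 -1.2860e+00
 -1.9090e+00  4.2000e-02 -1.4000e-02 -1.0000e-03] [4.000e-04 9.964e-01 8.420e-02 1.500e-03]
tool x tilt deg 0.16401001693769032
side top slope(tool) deg 7.756789474762364
lip plane slope x,y deg [9.46236743 0.05251977] 85.67787970784657 371
lip x min -79.70461376723496
scene [236. 272.] 98 0.007 0.033 0.031
scene [197. 286.] 113 -0.018 -0.031 0.031
wrist [510. 281.] 50 0.023 -0.024 0.03
wrist [502. 312.] 69 -0.014 -0.031 0.027
tray rim y 1 [41.9 44.6 46.6]
tray rim y -1 [-51.5 -48.3 -41.7]
rim x 1 [ 55.9 122.5 157.2]
rim x -1 [-148.2 -145.5 -143.7]
```

The wrist view adds a third ball at jar offset (23,-24) mm, alongside (7,33) and (-18,-31), so all three are in the jar. I set the scoop down in the tray.

Request:
servo_tool(
  steps=[
    [0, -0.002, 0.01, 0, 10],
    [0, 0, 0.02, 0, 10],
    [0, 0, 0.02, 0, 10],
    [0, 0, 0.02, 0, 10],
    [0, 0, 0.012, 0, 10],
    [0, 0, 0.005, 0, 10],
    [0, 0, 0.002, 0, 10],
    [0, 0, 0.001, 0, 10],
    [0, 0, 0, 0, 10],
  ],
)

```text
clock: 14.77
position: [0.6141, -0.0205, 0.093]
tcp_rot: [0.0, 0.997, 0.083, 0.001]
force: [0.2, 0.2, -2.2]
finger_gap: 0.0251
grip_force: 59.3
```

Request:
servo_tool(
  steps=[
    [0, 0, 0.001, 0, 10],
    [0, 0, 0.001, 0, 10],
    [0, 0, 0, 0, 10],
  ],
)

```text
clock: 15.02
position: [0.6138, -0.0206, 0.0908]
tcp_rot: [0.0, 0.997, 0.083, 0.0]
force: [-0.6, -0.3, -1.5]
finger_gap: 0.0251
grip_force: 59.3
```

Request:
servo_tool(
  steps=[
    [0, 0, 0.001, 0, 10],
    [0, 0, 0.001, 0, 10],
    [0, 0, 0, 0, 10],
  ],
)

```text
clock: 15.27
position: [0.6142, -0.0205, 0.0899]
tcp_rot: [0.0, 0.997, 0.083, 0.001]
force: [-2.5, 0.9, 9.4]
finger_gap: 0.0251
grip_force: 60.8
```

Heel contact at 9 N. I release slightly, then fully, and let it settle.

Request:
servo_tool(
  steps=[
    [0, 0, 0, 0, 38],
    [0, 0, 0, 0, 45],
    [0, 0, 0, 0, 60],
    [0, 0, 0, 0, 80],
    [0, 0, 0, 0, 100],
    [0, 0, 0, 0, 100],
    [0, 0, 0, 0, 100],
    [0, 0, 0, 0, 100],
  ],
)

```text
clock: 15.93
position: [0.6135, -0.0205, 0.0883]
tcp_rot: [-0.0, 0.997, 0.083, -0.0]
force: [-0.5, -1.5, -0.7]
finger_gap: 0.0858
grip_force: 0.0
```

```bash
python3 grid.py | head -22
```

```text
[ 1.5933e+01  6.1300e-01 -2.0000e-02  8.8000e-02 -4.8400e-01 -1.5170e+00
 -6.7500e-01 -3.0000e-03 -2.3000e-02 -2.1000e-02] [-0.      0.9965  0.0831 -0.    ]
tool x tilt deg -0.004169353208700014
side top slope(tool) deg 2.394537535871383
lip plane slope x,y deg [-0.84158354  0.24092913] 81.87278904828004 94
lip x min -79.57958010993256
  40    .    .    .    .    .    .    .    .    .    .    .    .    .    .    .    .    .    .    .    .
  35    .    .    0    0    1    0   25   26   27   27   25   28   26   26   25   26   27   34   22    .
  30    0   -1    1    1    0    1    .    .    .    .    .    .    .    .    .    .    .   35   28   -2
  25    0    0    1    1    2    .    .    .    0    .    0    1    1    .    .    .    .   35   31   -2
  20   -1    0    1    0    0    2    1    1    1    1    1   -1    0    1    1    1    .   33   33   -3
  15   -1   -1    3    2    1    2    1    1    1    1   -1    1    1    1    1    1    .   33   32   -1
  10   -1    0    1    1    0    3    1    1    3    1    2    0    1    1    0   46   44   46   32   -2
   5   -1   -1    2    0   
[... 217 characters left out ...]
    .    .    .    .    .    .    .    .    .    .    .   46   32   -1
 -10   -1    .    .    .    .    .    .    .    .    .    .    .    .    .    .    .    .   47   32   -1
 -15    0    .    .    .    .    .    .    .    .    .    .    .    .    .    .    .    .   33   33   -2
 -20    .    .    .    .    .    .    .    .    .    .    .    .    .    .    .    .    .   34   33   -2
 -25    .    .    .    .    .    .    .    .    .    .    .    .    .    .    .    .    .   33   34   -2
 -30    .    .    .    .    .    .   -1    1    .    .    .    .    .    .    0   -1    .   33   35   -1
 -35    .    .    .    .    .    .    1    6    .    .    .    .    .    .   16   27   26   33   33   -2
```

The scoop stands flat in the tray. I withdraw upward and check clearance and the balls.

Request:
servo_tool(
  steps=[
    [0, 0, -0.015, 0, 100],
    [0, 0, -0.03, 0, 100],
    [0, 0, -0.035, 0, 100],
    [0, 0, -0.035, 0, 100],
    [0, 0, -0.03, 0, 100],
    [0, -0.02, -0.01, 0, 100],
    [0, -0.035, 0, 0, 100],
    [0, -0.035, 0, 0, 100],
    [0, -0.035, 0, 0, 100],
    [0, -0.035, 0, 0, 100],
    [0, -0.02, 0, 0, 100],
    [0, 0, 0, 0, 100],
  ],
)

```text
clock: 16.98
position: [0.5828, 0.1607, 0.2434]
tcp_rot: [-0.001, 0.996, 0.085, 0.0]
force: [0.2, 0.6, 0.9]
finger_gap: 0.0855
grip_force: 0.0
```

```bash
sed -i 's/("top","scene")/("top","scene","wrist")/' jar.py; python3 jar.py
python3 - <<'E'
from h import *
s=arm.state();print(s["clock"],s["position"],s["force"])
for n in("top","scene"):
    c=cam(n);P=cloud(c);ok=c["z_map"]>0
    k=ok&(abs(P[...,0]-.62)<.09)&(abs(P[...,1]+.02)<.05)&(P[...,2]>.13)&(P[...,2]<.15)
    print(n,"handle top",k.sum(),P[k].mean(0).round(4) if k.any() else "",cv2.minAreaRect(P[k][:,:2].astype(np.float32)) if k.any() else "")
E
```

```text
top [441. 217.] 112 0.028 -0.021 0.031
top [412. 230.] 47 0.005 0.033 0.031
top [446. 245.] 115 -0.022 -0.027 0.03
scene [236. 272.] 100 0.007 0.033 0.031
scene [196. 286.] 112 -0.018 -0.031 0.031
wrist [623. 289.] 315 -0.022 -0.026 0.031
17.1333 [0.58358766 0.15674067 0.24323848] [-0.62568518 -0.34591656  0.18895963]
top handle top 194 [ 0.6027 -0.0194  0.1404] ((0.6037563681602478, -0.019859712570905685), (0.01626700535416603, 0.025983385741710663), 7.542108535766602)
scene handle top 178 [ 0.6058 -0.0239  0.1392] ((0.6044634580612183, -0.021722285076975822), (0.015494718216359615, 0.02631465345621109), 7.020808696746826)
```

All three balls are in the jar, the scoop stands upright and empty in the tray (handle top at z = 0.140), and the arm is clear.

```bash
python3 -c "
from h import *
print(close_job())"
```

```text
the job is handed in; nothing more can be done
None
```

The job is handed in: all three grinding balls are in the straight-walled ceramic jar and the empty scoop stands upright in the tray, released, with the arm clear at about 17 s of the 54 s allowed.

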